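# Weigh the storage tin upright on the parcel scale

### The arm

A 6-joint arm with a two-finger parallel gripper is mounted at the origin on the work surface. World frame = base frame: x ahead of the robot, y to its left, z up, the work surface at z = 0. Lengths are in m, angles in rad, forces in N, time in s.
With the tool pointing down it reaches from about 0.4 to 0.825 m from the base axis. Payload 7 kg.
Tool frame: the origin (TCP) lies on the centre line of the jaws, within the pads' length; the fingertips stand tip_reach ahead of it and the grasp point (between the pads) is the TCP (tip_reach is the distance from the TCP to the fingertips, in m); z points along the fingers, y is the line along which they close (so a half turn about z gives the same grasp; the last joint's range is limited). The gripper opens to 88 mm and grips with 3 to 60 N. Pads are 19 mm wide; open, the fingers measure 130 mm over their backs; the gripper's body (78 mm by 193 mm) begins 47 mm behind the grasp point.
Start: joints at [1.582, 0.359, 0.012, 0, -1.224, -0.288], TCP at [0.184, 0.649, 0.246] pointing down, gripper open.
Joint ranges: [-3.07, 3.07], [-1.43, 2.12], [-1.02, 1.25], [-3.03, 1.67], [-3.05, -0], [-3.03, 3.03]. Speed limits (rad/s): [2.39, 2.39, 3.01, 3.14, 3.14, 3.14].

### API

Orientations are given as [roll, pitch, yaw] about the fixed x, y, z axes, in that order (R = Rz(yaw) Ry(pitch) Rx(roll)).
In Python, from station import get_state, grab_frame, calibration, job_done, find_in, mark_of, tip_reach gives the robot as it stands.
- The arm moves only by the shell command python3 -m handwheel 'ROWS' [OPENING] [FORCE]. ROWS is JSON, a list of rows, each an object with "delta_pos": the shift along the world's x, y, z in units of 30 mm (1.0 is 30 mm), a list of three; "dr": the turn, a rotation vector about the world's x, y, z in degrees, a list of three. In form: [{"delta_pos": [tx, ty, tz], "dr": [rx, ry, rz]}, ...]. A call has 1 to 10 rows; each row shifts and turns the commanded pose from where the row before left it; what a row does not reach is not made up. A row lasts 1/10 s, in which the tool goes at most 50 mm and 8.59 degrees, less where a joint would pass 70% of its speed; a pose out of reach is approached as far as the arm can. A call is refused whole if a number of a shift passes 1 or a number of a turn 8.59, either way. A call with a gripper value outside its range is refused whole. OPENING is the closure, from -1 (fully open) to 1 (shut), set as the call begins (- or left out, the last holds). The fingers move at their own pace and stop on an object; FORCE is the grip in N (left out, the last holds). Time passes only in rows, so rows that do not move let the fingers close. It gives the time, the measured TCP pose, the force, the opening and the grip force at its end, in the units of the state.
- get_state(): the state, without advancing time (a new reading comes with each control period).
- grab_frame(name): name is "scene" or "top" or "wrist"; returns the picture (420x560x3 uint8, red, green, blue); there is no depth.
- calibration(name): a dict with "fx", "fy", "cx", "cy" (pixels), "k1" (the pictures are not rectified: a ray, as slopes to the right and down, at radius r is drawn at 1 + k1 r^2 times it, then the intrinsics apply), "extrinsics" (4x4, takes a point from world to camera coordinates). Camera axes: x right, y down, z forward; pixel columns grow to the right and rows downward; lengths in m; the calibration is good to about 2 mm. A picture is of the moment at which its call begins: read the wrist's pose just before it. calibration takes no time and is no camera call; for the wrist camera it gives the pose at the moment of the call.
- job_done(): hands the job in; it is judged then, once.
Trained networks look in the newest picture that a camera, given by its name, has taken for a name from the list of things; names that differ only in an ending like _2 or _b are one class to them, and where a whole thing is asked for, a point or a joint stands for the part that bears it (a point fixed in the world has none). Each returns a list of dicts, best first, with "conf" (0 to 1); they miss things now and then, are a little off and sometimes report something else, mostly with a low value. They report only what shows in the picture. A call takes as long as a camera call. They do not tell look-alikes from the thing itself.
- find_in(camera, query): "location" ([column, row] in pixels, amid what is visible of it).
- mark_of(camera, query): "location" ([column, row] in pixels: a listed point, or the origin of a listed thing).
The state is a dict: "t": time; "q": joint angles; "qd": joint speeds; "joint_efforts": joint torques, N m; "eef_pos": TCP position; "ee_rot": TCP orientation; "force": force on the tool from outside, world axes, zero at the start; "moment": the same for the moment, N m; "width": finger opening in m; "gripper_force": force on a finger pad.
Only numpy, scipy, OpenCV 4.12 (cv2) and the standard library are available. Lean on these libraries where they do the work, as an engineer would, in place of code of your own. Each camera call takes 0.05 s, during which the arm holds its last target. There are 200 camera calls.

### The job

Stand the teal tin, which is lying on the desk, upright with its lid grip on top, wholly on the round grey felt pad, and let go of it there. Then pick it up again (most easily from above, by its lid grip) and set it gently, still upright, in the middle of the scale's round pan (on the black centre disc) and let go, so that the pan alone carries it: never force the pan down to its stop. Leave the other things on the desk where they are.

Things in the scene. Friction and masses are not known exactly. Their poses are not given: they have to be found in the camera images.
- tin: Teal square tin, about 0.35 kg, lying on the desk at the start. Body 50 x 50 mm in section, 110 mm long, then a round brass lid grip on the same axis, 30 mm across, 30 mm long (140 mm in all; dark band at the lid end). Origin: centre of the square base face. x axis: from base to lid grip (at the start level, roughly away from the robot; up when it stands); y, z square to its sides.
- pad_top (a point): Centre of the top face of the round grey felt pad, 120 mm in diameter, 4 mm thick, fixed to the desk; z up.
- pan_top (a point): Centre of the top face of the scale's round steel pan, 140 mm in diameter, about 58 mm above the desk when empty; it moves down with the pan; z up. A black disc of 74 mm diameter marks the pan's middle.
- scale: The scale's white base, 210 x 170 mm (along its x and y), 34 mm tall, fixed to the desk, display on the side towards the robot (-x). Origin: under its middle; the pan's centre lies 25 mm along its +x.
- pan (a joint): How far the sprung pan is pressed down, in m: 0 empty, stop at 0.014. Stiffness about 0.6 N per mm, damped; the spring starts with about 0.9 N of preload beyond the pan's own weight. The tin alone presses it down some 3 to 6 mm.
- mug: white mug, 80 mm wide, 90 mm tall, handle on its +y side; origin under its centre
- stapler: black and red stapler, 130 x 34 mm, 44 mm tall, long axis x; origin under its centre
- notebook: blue notebook lying flat, 150 x 105 x 16 mm; origin under its centre
- tape: orange roll of tape lying flat, 90 mm across, 45 mm tall; origin under its centre
- mouse: black computer mouse, 110 x 62 mm, 33 mm tall; origin under its centre
- plant: grass plant in a metal pot, pot 84 mm wide, 80 mm tall, 160 mm with its leaves; origin under its centre
- pencup: dark metal pen cup, 76 mm wide, 100 mm tall; origin under its centre
Mind the look-alikes: they are no part of the job. Of the things shaped like the part that bears pad_top, the grey one is meant.

How it is judged:
By the outcome, as a careful person would: the job done as asked, in the order asked, and still so for the second after the job is handed in, with the robot touching nothing.
It also fails if it takes over 61 s, if anything falls off the work surface, if the arm or the gripper's body presses on something with over 40 N, if the wrist force passes 120 N, or if a joint passes its speed limit or range.

## Working session

There is one attempt and no reset: what is moved stays moved. The work goes in short steps, Python scripts to look and compute and a shell command to move; the robot and the scene stay as the last step left them, time stands still between calls to the robot, and variables do not carry over. Pictures are saved under pics/ and viewed, at most 10 in all, crops included, and the job is handed in when it is done.

```bash
mkdir -p pics
cat > h.py <<'E'
import numpy as np, cv2, json
from station import *
from scipy.spatial.transform import Rotation as R
def und(cal,px):
    K=np.array([[cal['fx'],0,cal['cx']],[0,cal['fy'],cal['cy']],[0,0,1.]])
    return cv2.undistortPoints(np.array([[px]],float),K,np.array([cal['k1'],0,0,0.]))[0,0]
def at(cam,px,z,cal=None):
    cal=cal or calibration(cam); E=np.array(cal['extrinsics']); u=und(cal,px)
    d=E[:3,:3].T@np.array([u[0],u[1],1]); o=-E[:3,:3].T@E[:3,3]
    return o+d*(z-o[2])/d[2]
def proj(cam,P,cal=None):
    cal=cal or calibration(cam); E=np.array(cal['extrinsics']); c=E[:3,:3]@np.array(P)+E[:3,3]
    s=c[:2]/c[2]; s=s*(1+cal['k1']*(s@s)); return np.array([cal['fx']*s[0]+cal['cx'],cal['fy']*s[1]+cal['cy']])
def save(cam,n):
    im=grab_frame(cam); cv2.imwrite(f'pics/{n}.png',cv2.cvtColor(np.asarray(im),cv2.COLOR_RGB2BGR)); return im
E
python3 - <<'E'
from h import *
np.set_printoptions(precision=4,suppress=True)
a=save('scene','s0');b=save('top','t0')
for c in ['top','scene']:
    E=np.array(calibration(c)['extrinsics']);print(c,-E[:3,:3].T@E[:3,3],E[2,:3])
for n,z in [('tin',.0),('pad_top',.004),('pan_top',.058),('scale',0),('mug',0),('stapler',0),('notebook',0),('tape',0),('mouse',0),('plant',0),('pencup',0)]:
    for f in (mark_of,):
        for r in f('top',n)[:3]: print(n,r['conf'],np.round(r['location']),at('top',r['location'],z)[:2])
print(get_state(),tip_reach)
c=np.hstack([cv2.resize(b,(560,420))]);
E
```

```text
top [ 0.3286 -0.0218  1.6717] [ 0.1223  0.013  -0.9924]
scene [ 1.052  -0.9256  1.3677] [-0.322   0.5483 -0.7718]
tin 0.62 [203. 222.] [0.5106 0.2558]
tin 0.21 [123. 247.] [0.4291 0.5292]
pad_top 0.88 [344. 294.] [ 0.2626 -0.2241]
pad_top 0.82 [246. 263.] [0.3688 0.1072]
pad_top 0.81 [285. 224.] [ 0.5019 -0.0272]
pan_top 0.94 [366. 212.] [ 0.532  -0.2972]
scale 0.92 [365. 220.] [ 0.5117 -0.3028]
mug 0.94 [279. 160.] [ 0.7267 -0.0108]
mug 0.22 [433. 254.] [ 0.3936 -0.5265]
stapler 0.73 [208. 151.] [0.7641 0.2386]
notebook 0.86 [344. 151.] [ 0.7569 -0.2376]
tape 0.84 [138. 188.] [0.6323 0.4812]
mouse 0.94 [122. 248.] [0.4267 0.5294]
mouse 0.22 [368. 213.] [ 0.5375 -0.3149]
plant 0.88 [432. 256.] [ 0.3879 -0.5215]
plant 0.15 [278. 158.] [ 0.7354 -0.0053]
pencup 0.59 [421. 200.] [ 0.5775 -0.4944]
{'t': 0.65, 'q': array([ 1.5821,  0.3586,  0.0119, -0.    , -1.2241, -0.2881]), 'qd': array([-0.    ,  0.0001, -0.0002,  0.0015,  0.    ,  0.0004]), 'joint_efforts': array([  0.0013, -58.2085,  29.3214,   7.0006,   0.0125,  -0.    ]), 'eef_pos': array([0.1845, 0.6493, 0.2456]), 'ee_rot': array([ 3.1416,  0.    , -0.2768]), 'force': array([0.2404, 0.0472, 0.4992]), 'moment': array([-0.007 , -0.0052, -0.0193]), 'gripper_force': 0.0, 'width': 0.08735001580466804} 0.019
```

View pics/t0.png

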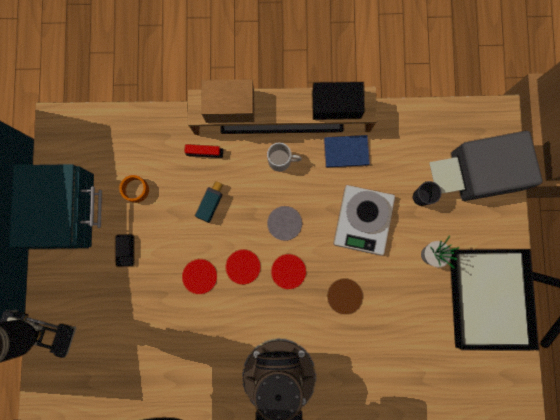

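View pics/s0.png

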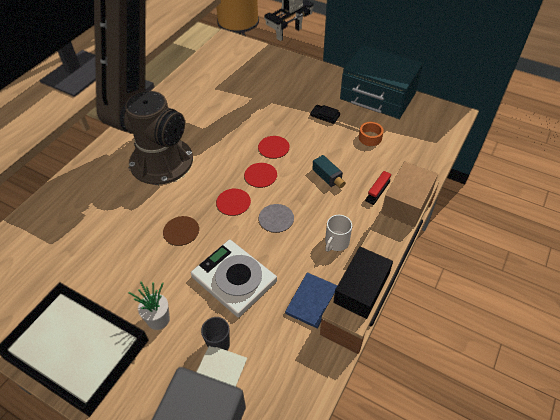

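Top view: the only teal tin candidate of the right size is at about (208,203), with its brass grip at (217,186). The drawer unit at (50,205) is also teal but far too big. The grey pad is at (285,223). Its look-alikes are red at (200,276), (243,267) and (288,271), and brown at (345,296). The pan is at (368,211). Next I measure the tin and crop in on it.

Run:
```python
from h import *
np.set_printoptions(precision=4,suppress=True)
b=cv2.cvtColor(cv2.imread('pics/t0.png'),cv2.COLOR_BGR2RGB).astype(int)
s=b[175:230,185:235]; teal=(s[...,1]>s[...,0]+12)
brass=(s[...,0]>1.6*s[...,2])&(s[...,0]>120)
n,l,st,c=cv2.connectedComponentsWithStats(teal.astype(np.uint8)); k=1+st[1:,4].argmax()
ys,xs=np.where(l==k); rect=cv2.minAreaRect(np.c_[xs+185,ys+175].astype(np.float32)); print(rect,st[k])
for p in cv2.boxPoints(rect): print(p,at('top',p,.04)[:2])
for p in ([203,218],[217,186]): print(at('top',p,.025)[:2])
c=np.hstack([cv2.resize(b[170:235,175:245].astype(np.uint8),(390,400),interpolation=2),cv2.resize(b[185:255,245:315].astype(np.uint8),(390,400),interpolation=2)])
cv2.imwrite('pics/c0.png',c[...,::-1])
E=np.array(calibration('wrist')['extrinsics']);print('wristcam',-E[:3,:3].T@E[:3,3],E[2,:3],E[0,:3])
```

```text
((207.51246643066406, 205.80560302734375), (14.362763404846191, 28.223968505859375), 24.227745056152344) [ 11  16  23  30 391]
[195.1725 215.7276] [0.5295 0.275 ]
[206.7547 189.9896] [0.617  0.2365]
[219.8524 195.8836] [0.5962 0.192 ]
[208.2703 221.6216] [0.509  0.2307]
[0.5233 0.2511]
[0.6331 0.2039]
wristcam [0.2603 0.6304 0.385 ] [-0.2772  0.0781 -0.9576] [-0.2729 -0.962   0.0005]
```

View pics/c0.png

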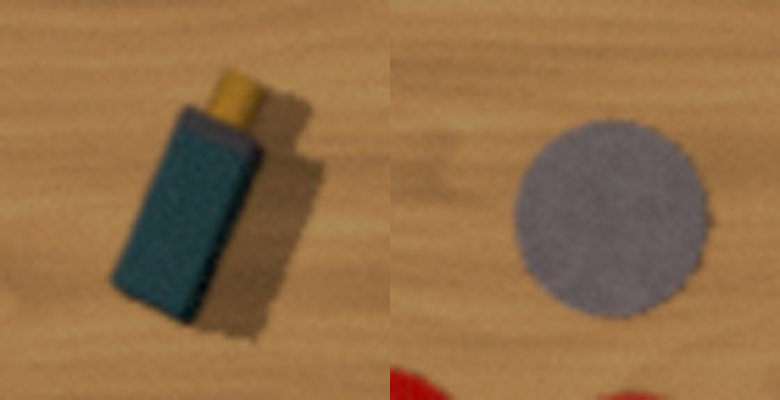

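The crop shows the teal tin with its brass grip pointing up and slightly right in the image (away from the robot), and a plain grey felt pad. Choice confirmed, so I move above the tin.

```bash
python3 -m handwheel '[{"delta_pos":[0.5,-0.5,0],"dr":[0,0,0]},{"delta_pos":[0.95,-0.95,0],"dr":[0,0,-1]},{"delta_pos":[0.95,-0.95,0],"dr":[0,0,-1]},{"delta_pos":[0.95,-0.95,0],"dr":[0,0,-1]},{"delta_pos":[0.95,-0.95,0],"dr":[0,0,-1]},{"delta_pos":[0.95,-0.95,0],"dr":[0,0,-1]},{"delta_pos":[0.95,-0.95,0],"dr":[0,0,-1]},{"delta_pos":[0.95,-0.95,0],"dr":[0,0,-1]},{"delta_pos":[0.95,-0.95,0],"dr":[0,0,-1]},{"delta_pos":[0.95,-0.95,0],"dr":[0,0,0]}]' -1 && python3 -m handwheel '[{"delta_pos":[0.95,-0.95,0],"dr":[0,0,0]},{"delta_pos":[0.95,-0.95,0],"dr":[0,0,0]},{"delta_pos":[0.95,-0.95,0],"dr":[0,0,0]},{"delta_pos":[0.95,-0.95,0],"dr":[0,0,0]},{"delta_pos":[0.5,-0.9,0],"dr":[0,0,0]},{"delta_pos":[0.5,-0.5,0],"dr":[0,0,0]},{"delta_pos":[0,0,0],"dr":[0,0,0]}]'
python3 - <<'E'
from h import *
np.set_printoptions(precision=4,suppress=True)
s=get_state();cal=calibration('wrist');b=save('wrist','w0').astype(int)
print(s['t'],s['eef_pos'],np.degrees(s['ee_rot']),s['q'])
for r in mark_of('wrist','tin')[:2]: print(r,at('wrist',r['location'],.025,cal))
teal=(b[...,1]>b[...,0]+10)
n,l,st,c=cv2.connectedComponentsWithStats(teal.astype(np.uint8)); k=1+st[1:,4].argmax();print(st[k])
ys,xs=np.where(l==k)
P=np.array([at('wrist',(x,y),.05,cal)[:2] for x,y in zip(xs[::15],ys[::15])])
r=cv2.minAreaRect((P*1000).astype(np.float32)); print(r); print(cv2.boxPoints(r))
E
```

```text
t: 1.65
eef_pos: [0.4571, 0.3758, 0.2459]
ee_rot: [-3.141, -0.0, -0.417]
force: [1.9, 0.5, 0.0]
width: 0.0874
gripper_force: 0.0
t: 2.35
eef_pos: [0.6012, 0.2189, 0.2454]
ee_rot: [3.141, -0.0, -0.42]
force: [0.2, 0.9, -0.0]
width: 0.0875
gripper_force: 0.0
2.35 [0.6012 0.2189 0.2454] [179.9661  -0.0058 -24.0403] [ 0.6538  0.3017 -0.0712  0.0004 -1.1984  0.4972]
{'location': [278.9, 253.4], 'conf': 0.66} [0.5205 0.2609 0.025 ]
[ 260  182   42   77 3064]
((567.1453857421875, 237.53872680664062), (46.383758544921875, 92.94110107421875), 65.94731140136719)
[[515.2574 235.3009]
 [600.1285 197.4203]
 [619.0334 239.7766]
 [534.1623 277.6572]]
```

View pics/w0.png

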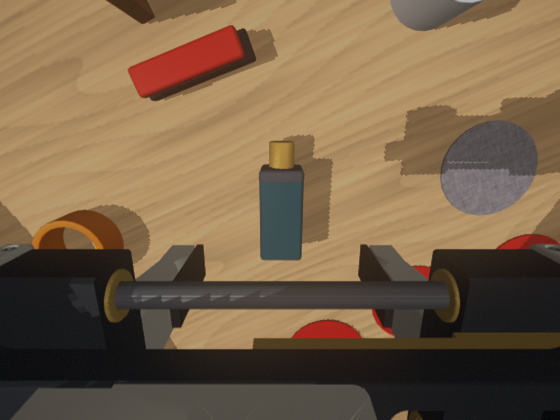

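The wrist view shows the tin centred between the jaws: base at row 258, grip at (281,155), columns 260–302. The measured yaw is −24°, matching the tool, so I descend and grip about 88 mm from the base.

```bash
python3 -m handwheel '[{"delta_pos":[0.1,0.05,-0.6],"dr":[0,0,0]},{"delta_pos":[0,0,-1],"dr":[0,0,0]},{"delta_pos":[0,0,-1],"dr":[0,0,0]},{"delta_pos":[0,0,-1],"dr":[0,0,0]},{"delta_pos":[0,0,-1],"dr":[0,0,0]},{"delta_pos":[0,0,-1],"dr":[0,0,0]},{"delta_pos":[0,0,-1],"dr":[0,0,0]},{"delta_pos":[0,0,-0.6],"dr":[0,0,0]},{"delta_pos":[0,0,0],"dr":[0,0,0]}]' -1 && python3 -m handwheel '[{"delta_pos":[0,0,0],"dr":[0,0,0]},{"delta_pos":[0,0,0],"dr":[0,0,0]},{"delta_pos":[0,0,0],"dr":[0,0,0]},{"delta_pos":[0,0,0],"dr":[0,0,0]},{"delta_pos":[0,0,0],"dr":[0,0,0]},{"delta_pos":[0,0,0],"dr":[0,0,0]},{"delta_pos":[0,0,0],"dr":[0,0,0]},{"delta_pos":[0,0,0],"dr":[0,0,0]}]' 1 40
```

```text
t: 3.35
eef_pos: [0.6007, 0.2229, 0.0269]
ee_rot: [3.137, 0.003, -0.416]
force: [-0.7, 0.2, -0.8]
width: 0.0877
gripper_force: 0.0
t: 4.15
eef_pos: [0.6029, 0.2229, 0.0301]
ee_rot: [3.141, -0.0, -0.416]
force: [-2.5, -2.3, 6.1]
width: 0.05
gripper_force: 39.8
```

Gripped at 50 mm. I lift and carry it towards the pad, turning the lid direction to the right.

```bash
python3 -m handwheel '[{"delta_pos":[0,0,0.4],"dr":[0,0,0]},{"delta_pos":[0,0,0.9],"dr":[0,0,0]},{"delta_pos":[0,0,1],"dr":[0,0,0]},{"delta_pos":[0,-0.2,1],"dr":[0,0,-2]},{"delta_pos":[-0.2,-0.5,1],"dr":[0,0,-5]},{"delta_pos":[-0.4,-0.8,1],"dr":[0,0,-7]},{"delta_pos":[-0.4,-1,1],"dr":[0,0,-7]},{"delta_pos":[-0.4,-1,0.7],"dr":[0,0,-7]},{"delta_pos":[-0.4,-1,0],"dr":[0,0,-7]},{"delta_pos":[-0.4,-1,0],"dr":[0,0,-7]}]' && python3 -m handwheel '[{"delta_pos":[-0.4,-1,0],"dr":[0,0,-7]},{"delta_pos":[-0.4,-1,0],"dr":[0,0,-7]},{"delta_pos":[-0.4,-1,0],"dr":[0,0,0]},{"delta_pos":[-0.2,-0.6,0],"dr":[0,0,0]},{"delta_pos":[0,0,0],"dr":[0,0,0]}]' && python3 -c "
from h import *
s=get_state();print(np.round(s['q'],3),np.degrees(s['ee_rot']))"
```

```text
t: 5.15
eef_pos: [0.5363, 0.0575, 0.2409]
ee_rot: [-3.139, 0.001, -1.154]
force: [0.1, -0.0, -3.1]
width: 0.0501
gripper_force: 39.8
t: 5.65
eef_pos: [0.4936, -0.0514, 0.24]
ee_rot: [-3.141, 0.0, -1.396]
force: [0.5, 1.1, -2.9]
width: 0.0496
gripper_force: 39.8
[ 0.293  0.066 -0.38  -0.    -1.125 -0.118] [-1.79993700e+02  2.43445928e-02 -7.99885462e+01]
```

```bash
python3 -m handwheel '[{"delta_pos":[0,0,0],"dr":[-5,-0.9,0]},{"delta_pos":[0,0,0],"dr":[-5,-0.9,0]},{"delta_pos":[0,0,0],"dr":[-5,-0.9,0]},{"delta_pos":[0,0,0],"dr":[-5,-0.9,0]},{"delta_pos":[0,0,0],"dr":[-5,-0.9,0]},{"delta_pos":[0,0,0],"dr":[-5,-0.9,0]},{"delta_pos":[0,0,0],"dr":[0,0,0]}]' && python3 -c "
from h import *
s=get_state();print(np.round(s['q'],3),R.from_euler('xyz',s['ee_rot']).as_matrix().round(3))"
```

```text
t: 6.35
eef_pos: [0.4946, -0.0486, 0.2387]
ee_rot: [3.14, -0.535, -1.39]
force: [0.1, -0.3, -2.9]
width: 0.0502
gripper_force: 39.8
[ 0.628  0.082 -0.684  0.536 -1.119 -0.763] [[ 0.155 -0.984  0.09 ]
 [-0.846 -0.179 -0.502]
 [ 0.51   0.001 -0.86 ]]
```

```bash
python3 -m handwheel '[{"delta_pos":[0,0,0],"dr":[-5,-0.9,0]},{"delta_pos":[0,0,0],"dr":[-5,-0.9,0]},{"delta_pos":[0,0,0],"dr":[-5,-0.9,0]},{"delta_pos":[0,0,0],"dr":[-5,-0.9,0]},{"delta_pos":[0,0,0],"dr":[-5,-0.9,0]},{"delta_pos":[0,0,0],"dr":[-5,-0.9,0]},{"delta_pos":[0,0,0],"dr":[0,0,0]}]' && python3 -c "
from h import *
s=get_state();print(np.round(s['q'],3),R.from_euler('xyz',s['ee_rot']).as_matrix().round(3))"
```

```text
t: 7.05
eef_pos: [0.4951, -0.049, 0.2382]
ee_rot: [3.137, -1.065, -1.389]
force: [0.0, -0.1, -3.5]
width: 0.0498
gripper_force: 39.8
[ 0.792  0.292 -0.85   0.825 -1.339 -1.212] [[ 0.088 -0.984  0.154]
 [-0.476 -0.177 -0.861]
 [ 0.875  0.002 -0.484]]
```

```bash
python3 -m handwheel '[{"delta_pos":[0,0,0],"dr":[-5,-0.9,0]},{"delta_pos":[0,0,0],"dr":[-5,-0.9,0]},{"delta_pos":[0,0,0],"dr":[-5,-0.9,0]},{"delta_pos":[0,0,0],"dr":[-5,-0.9,0]},{"delta_pos":[0,0,0],"dr":[-5,-0.9,0]},{"delta_pos":[0,0,0],"dr":[-3.55,-0.6,0]},{"delta_pos":[0,0,0],"dr":[0,0,0]}]'
python3 - <<'E'
from h import *
np.set_printoptions(precision=4,suppress=True)
s=get_state();M=R.from_euler('xyz',s['ee_rot']).as_matrix();print(np.round(s['q'],3),M.round(3))
d=-np.cross(M[:,0],[0,0,1]);print('tilt fix deg',np.degrees(np.cross(M[:,0],[0,0,1])))
save('top','t1');save('scene','s1');print([ (r['location'],r['conf']) for r in mark_of('top','tin')[:2]])
for r in mark_of('scene','pad_top')[:4]: print(r['location'],r['conf'],at('scene',r['location'],.004))
t=cv2.imread('pics/t0.png').astype(int)[190:256,255:316]
sat=t.max(2)-t.min(2); m=((sat<28)&(t.mean(2)>60)).astype(np.uint8)
n,l,st,c=cv2.connectedComponentsWithStats(m);k=1+st[1:,4].argmax();print(st[k],c[k]+[255,190],at('top',c[k]+[255,190],.004))
E
```

```text
t: 7.75
eef_pos: [0.4952, -0.0497, 0.2382]
ee_rot: [2.379, -1.568, -0.632]
force: [-0.4, -0.6, -2.6]
width: 0.0502
gripper_force: 39.8
[ 0.837  0.603 -0.919  0.91  -1.599 -1.53 ] [[ 0.002 -0.985  0.175]
 [-0.001 -0.175 -0.985]
 [ 1.     0.002 -0.002]]
tilt fix deg [-0.0848 -0.1158  0.    ]
[([342.7, 152.0], 0.74), ([293.0, 223.8], 0.7)]
[276.9, 215.4] 0.84 [ 0.5077 -0.018   0.004 ]
[180.5, 230.7] 0.65 [ 0.2603 -0.2289  0.004 ]
[262.9, 173.3] 0.59 [0.3672 0.125  0.004 ]
[271.1, 143.9] 0.58 [0.3168 0.2709 0.004 ]
[ 13  17  34  33 888] [284.3615 222.9369] [ 0.5052 -0.0254  0.004 ]
```

```bash
python3 -c "
import cv2
a=cv2.imread('pics/s1.png')[90:300,130:410];cv2.imwrite('pics/c1.png',cv2.resize(a,(800,600)))"
```

```text
(no output)
```

View pics/c1.png

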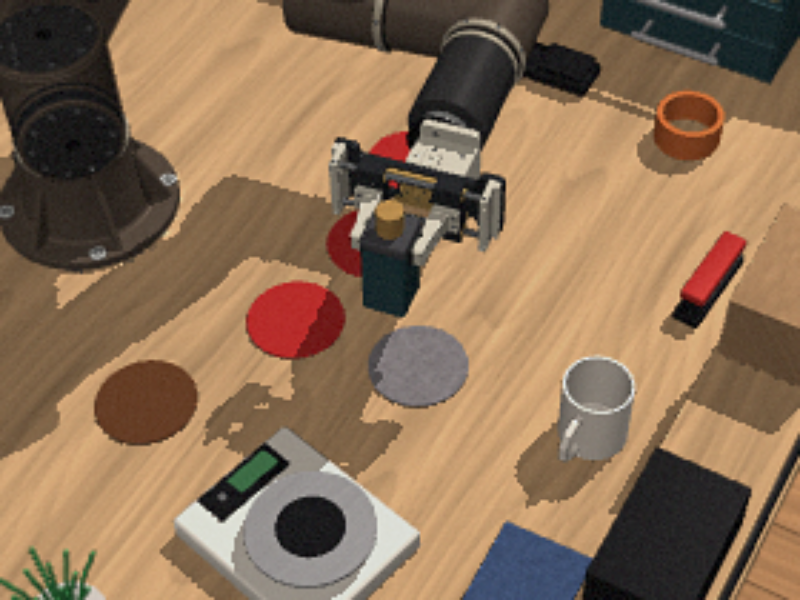

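The tin hangs upright in the horizontal gripper with its lid up, at about (390,250) in the crop. The grey pad is at (420,365), clear of everything. I lower it in stages.

```bash
python3 -m handwheel '[{"delta_pos":[0.1,0.3,-0.2],"dr":[0,0,0]},{"delta_pos":[0.1,0.4,-0.5],"dr":[0,0,0]},{"delta_pos":[0.1,0.3,-0.7],"dr":[0,0,0]},{"delta_pos":[0,0,-0.8],"dr":[0,0,0]},{"delta_pos":[0,0,-0.8],"dr":[0,0,0]},{"delta_pos":[0,0,-0.7],"dr":[0,0,0]},{"delta_pos":[0,0,-0.4],"dr":[0,0,0]},{"delta_pos":[0,0,-0.2],"dr":[0,0,0]},{"delta_pos":[0,0,0],"dr":[0,0,0]},{"delta_pos":[0,0,0],"dr":[0,0,0]}]'
python3 - <<'E'
from h import *
np.set_printoptions(precision=4,suppress=True)
s=get_state();M=R.from_euler('xyz',s['ee_rot']).as_matrix();print(np.round(s['q'],3),s['force']);print('tilt fix deg',np.degrees(np.cross(M[:,0],[0,0,1])))
E
```

```text
t: 8.95
eef_pos: [0.5041, -0.0196, 0.1111]
ee_rot: [-2.329, -1.569, -2.205]
force: [0.6, -0.1, -2.1]
width: 0.0502
gripper_force: 39.8
[ 0.871  0.861 -0.848  0.883 -1.482 -1.678] [ 0.6076 -0.0988 -2.1014]
tilt fix deg [-0.0666  0.049   0.    ]
```

```bash
python3 -m handwheel '[{"delta_pos":[0,0,-0.2],"dr":[0,0,0]},{"delta_pos":[0,0,-0.2],"dr":[0,0,0]},{"delta_pos":[0,0,-0.1],"dr":[0,0,0]},{"delta_pos":[0,0,0],"dr":[0,0,0]}]' && python3 -m handwheel '[{"delta_pos":[0,0,-0.05],"dr":[0,0,0]},{"delta_pos":[0,0,-0.05],"dr":[0,0,0]},{"delta_pos":[0,0,0],"dr":[0,0,0]},{"delta_pos":[0,0,0],"dr":[0,0,0]}]'
```

```text
t: 9.35
eef_pos: [0.504, -0.0197, 0.0952]
ee_rot: [-3.068, -1.57, -1.467]
force: [0.3, 0.5, -2.4]
width: 0.0501
gripper_force: 39.8
t: 9.75
eef_pos: [0.5039, -0.0197, 0.0938]
ee_rot: [-0.385, -1.569, 2.134]
force: [-1.8, 2.6, 4.9]
width: 0.05
gripper_force: 39.8
```

```bash
python3 -m handwheel '[{"delta_pos":[0,0,-0.05],"dr":[0,0,0]},{"delta_pos":[0,0,0],"dr":[0,0,0]},{"delta_pos":[0,0,0],"dr":[0,0,0]}]';  python3 - <<'E'
from h import *
np.set_printoptions(precision=4,suppress=True)
save('top','t2');save('scene','s2')
a=cv2.imread('pics/s2.png')[150:250,200:360];cv2.imwrite('pics/c2.png',cv2.resize(a,(800,500)))
E
```

```text
t: 10.05
eef_pos: [0.5037, -0.0199, 0.0936]
ee_rot: [-0.184, -1.566, 1.933]
force: [-4.0, 3.8, 10.4]
width: 0.0504
gripper_force: 39.8
```

View pics/c2.png

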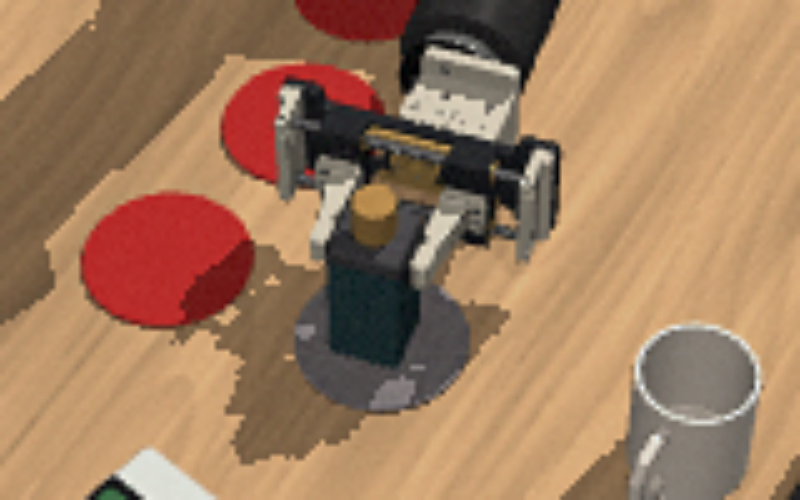

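The tin stands inside the grey pad: base around (375,335) in the crop, with the pad spanning 295–470 across. I relieve the press and let go.

```bash
python3 -m handwheel '[{"delta_pos":[0,0,0.05],"dr":[0,0,0]},{"delta_pos":[0,0,0],"dr":[0,0,0]},{"delta_pos":[0,0,0],"dr":[0,0,0]}]'; python3 -m handwheel '[{"delta_pos":[0,0,0],"dr":[0,0,0]},{"delta_pos":[0,0,0],"dr":[0,0,0]},{"delta_pos":[0,0,0],"dr":[0,0,0]},{"delta_pos":[0,0,0],"dr":[0,0,0]},{"delta_pos":[0,0,0],"dr":[0,0,0]},{"delta_pos":[0,0,0],"dr":[0,0,0]},{"delta_pos":[0,0,0],"dr":[0,0,0]},{"delta_pos":[0,0,0],"dr":[0,0,0]}]' -1
```

```text
t: 10.45
eef_pos: [0.5038, -0.0199, 0.0937]
ee_rot: [-0.314, -1.569, 2.062]
force: [-3.3, 2.3, 6.6]
width: 0.0499
gripper_force: 39.8
t: 11.25
eef_pos: [0.504, -0.0197, 0.0925]
ee_rot: [-2.507, -1.57, -2.027]
force: [-0.3, -0.5, -0.8]
width: 0.0874
gripper_force: 0.0
```

```bash
python3 -m handwheel '[{"delta_pos":[-0.05,0.3,0],"dr":[0,0,0]},{"delta_pos":[-0.12,0.7,0],"dr":[0,0,0]},{"delta_pos":[-0.16,0.9,0],"dr":[0,0,0]},{"delta_pos":[-0.16,0.9,0],"dr":[0,0,0]},{"delta_pos":[-0.1,0.7,0.3],"dr":[0,0,0]},{"delta_pos":[0,0,0.7],"dr":[0,0,0]},{"delta_pos":[0,0,1],"dr":[0,0,0]},{"delta_pos":[0,0,1],"dr":[0,0,0]},{"delta_pos":[0,0,1],"dr":[0,0,0]},{"delta_pos":[0,0,1],"dr":[0,0,0]}]'; python3 -m handwheel '[{"delta_pos":[0,0,1],"dr":[4,0.7,0]},{"delta_pos":[0,0,1],"dr":[5,0.9,0]},{"delta_pos":[0,0,0],"dr":[5,0.9,0]},{"delta_pos":[0,0,0],"dr":[5,0.9,0]},{"delta_pos":[0,0,0],"dr":[5,0.9,0]},{"delta_pos":[0,0,0],"dr":[5,0.9,0]},{"delta_pos":[0,0,0],"dr":[5,0.9,0]},{"delta_pos":[0,0,0],"dr":[5,0.9,0]},{"delta_pos":[0,0,0],"dr":[5,0.9,0]},{"delta_pos":[0,0,0],"dr":[5,0.9,0]}]';python3 - <<'E'
from h import *
np.set_printoptions(precision=4,suppress=True)
s=get_state();M=R.from_euler('xyz',s['ee_rot']).as_matrix();print(np.round(s['q'],3));print('to down deg',np.degrees(np.arccos(-M[2,2])),np.degrees(np.cross(M[:,2],[0,0,-1])))
E
```

```text
t: 12.25
eef_pos: [0.486, 0.0859, 0.2437]
ee_rot: [-3.055, -1.57, -1.479]
force: [-0.2, 1.7, -0.1]
width: 0.0879
gripper_force: 0.0
t: 13.25
eef_pos: [0.4859, 0.0861, 0.3027]
ee_rot: [-3.141, -0.697, -1.392]
force: [-0.3, -0.8, 0.3]
width: 0.0878
gripper_force: 0.0
[ 0.929  0.16  -0.505  0.494 -1.441 -0.952]
to down deg 39.926237025418615 [36.1819  6.564   0.    ]
```

```bash
python3 -m handwheel '[{"delta_pos":[0,0,0],"dr":[4.91,0.89,0]},{"delta_pos":[0,0,0],"dr":[4.91,0.89,0]},{"delta_pos":[0,0,0],"dr":[4.91,0.89,0]},{"delta_pos":[0,0,0],"dr":[4.91,0.89,0]},{"delta_pos":[0,0,0],"dr":[4.91,0.89,0]},{"delta_pos":[0,0,0],"dr":[4.91,0.89,0]},{"delta_pos":[0,0,0],"dr":[4.91,0.89,0]},{"delta_pos":[0,0,0],"dr":[4.91,0.89,0]},{"delta_pos":[0,0,0],"dr":[0,0,0]}]';python3 - <<'E'
from h import *
np.set_printoptions(precision=4,suppress=True)
s=get_state();M=R.from_euler('xyz',s['ee_rot']).as_matrix();print(np.round(s['q'],3));print('to down deg',np.degrees(np.cross(M[:,2],[0,0,-1])))
cal=calibration('wrist');b=save('wrist','w1').astype(int)
for n,z in (('tin',.004),('pad_top',.004),('pan_top',.058)):
    for r in mark_of('wrist',n)[:2]: print(n,r,at('wrist',r['location'],z,cal))
m=((b[...,0]>1.6*b[...,2])&(b[...,0]>b[...,1]*1.2)&(b[...,0]>100)&(b[...,1]>60)).astype(np.uint8)
print(proj('wrist',[.505,-.0245,.144],cal))
E
```

```text
t: 14.15
eef_pos: [0.4864, 0.0852, 0.3035]
ee_rot: [-3.141, -0.0, -1.395]
force: [-0.5, -1.0, 0.2]
width: 0.0878
gripper_force: 0.0
[ 0.573  0.02  -0.282  0.001 -1.268 -0.397]
to down deg [0.0197 0.0462 0.    ]
tin {'location': [282.7, 90.4], 'conf': 0.73} [ 0.5052 -0.0228  0.004 ]
pad_top {'location': [397.5, 105.5], 'conf': 0.96} [ 0.348  -0.0313  0.004 ]
pad_top {'location': [358.5, 210.0], 'conf': 0.73} [0.3636 0.1226 0.004 ]
[283.8413  75.6351]
```

View pics/w1.png

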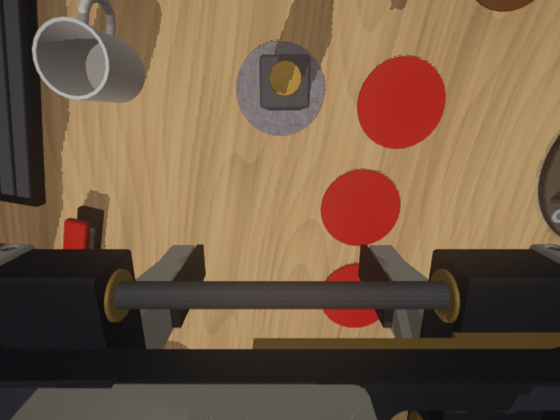

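The tin stands upright in the middle of the grey pad, with its grip at (285,77) and the predicted position at (284,76). Next I grip the lid grip from above.

```bash
python3 -m handwheel '[{"delta_pos":[0.1,-0.6,0],"dr":[0,0,0]},{"delta_pos":[0.2,-1,0],"dr":[0,0,0]},{"delta_pos":[0.2,-1,0],"dr":[0,0,0]},{"delta_pos":[0.12,-0.8,0],"dr":[0,0,0]},{"delta_pos":[0,-0.26,-0.6],"dr":[0,0,0]},{"delta_pos":[0,0,-1],"dr":[0,0,0]},{"delta_pos":[0,0,-1],"dr":[0,0,0]},{"delta_pos":[0,0,-1],"dr":[0,0,0]},{"delta_pos":[0,0,-0.8],"dr":[0,0,0]},{"delta_pos":[0,0,0],"dr":[0,0,0]}]';python3 -m handwheel '[{"delta_pos":[0,0,-0.6],"dr":[0,0,0]},{"delta_pos":[0,0,-0.5],"dr":[0,0,0]},{"delta_pos":[0,0,0],"dr":[0,0,0]},{"delta_pos":[0,0,0],"dr":[0,0,0]}]'
```

```text
t: 15.35
eef_pos: [0.5024, -0.0243, 0.1672]
ee_rot: [3.133, -0.006, -1.392]
force: [-0.6, -0.4, 0.5]
width: 0.0873
gripper_force: 0.0
t: 15.75
eef_pos: [0.5054, -0.0241, 0.1386]
ee_rot: [3.141, -0.005, -1.392]
force: [0.5, 0.7, 0.3]
width: 0.0876
gripper_force: 0.0
```

```bash
python3 -m handwheel '[{"delta_pos":[0,0,0],"dr":[0,0,0]},{"delta_pos":[0,0,0],"dr":[0,0,0]},{"delta_pos":[0,0,0],"dr":[0,0,0]},{"delta_pos":[0,0,0],"dr":[0,0,0]},{"delta_pos":[0,0,0],"dr":[0,0,0]},{"delta_pos":[0,0,0],"dr":[0,0,0]},{"delta_pos":[0,0,0],"dr":[0,0,0]},{"delta_pos":[0,0,0],"dr":[0,0,0]},{"delta_pos":[0,0,0],"dr":[0,0,0]}]' 1 40
python3 - <<'E'
from h import *
np.set_printoptions(precision=4,suppress=True)
# pan: black disc and pan from both saved start views
t=cv2.imread('pics/t0.png').astype(int)
for nm,cam,box in (('t0','top',(190,235,345,392)),('s2','scene',(245,305,205,275))):
    im=cv2.imread(f'pics/{nm}.png').astype(int)[box[0]:box[1],box[2]:box[3]]
    m=(im.max(2)<60).astype(np.uint8)
    n,l,st,c=cv2.connectedComponentsWithStats(m)
    for k in range(1,n):
        if st[k,4]>60: p=c[k]+[box[2],box[0]]; print(cam,st[k],p,at(cam,p,.058))
for r in mark_of('scene','pan_top')[:1]: print(r,at('scene',r['location'],.058))
E
```

```text
t: 16.65
eef_pos: [0.5046, -0.0246, 0.1374]
ee_rot: [3.14, -0.005, -1.393]
force: [-1.3, -0.7, 0.2]
width: 0.0292
gripper_force: 40.0
top [ 12  11  21  21 354] [367.1158 211.1525] [ 0.5355 -0.3004  0.058 ]
scene [  0   1  26  26 182] [214.9066 259.7802] [ 0.4492 -0.2939  0.058 ]
scene [ 21  19  25  21 407] [238.1106 273.8993] [ 0.5377 -0.3015  0.058 ]
{'location': [238.9, 275.4], 'conf': 0.87} [ 0.5426 -0.3047  0.058 ]
```

Gripped at 29 mm. I lift and carry it to the pan centre at about (0.536, −0.301).

```bash
python3 -m handwheel '[{"delta_pos":[0,0,0.3],"dr":[0,0,0]},{"delta_pos":[0,0,0.8],"dr":[0,0,0]},{"delta_pos":[0,0,1],"dr":[0,0,0]},{"delta_pos":[0,0,1],"dr":[0,0,0]},{"delta_pos":[0,-0.3,0.7],"dr":[0,0,0]},{"delta_pos":[0.1,-0.6,0.3],"dr":[0,0,0]},{"delta_pos":[0.13,-0.9,0],"dr":[0,0,0]},{"delta_pos":[0.13,-1,0],"dr":[0,0,0]},{"delta_pos":[0.13,-1,0],"dr":[0,0,0]},{"delta_pos":[0.13,-1,0],"dr":[0,0,0]}]';python3 -m handwheel '[{"delta_pos":[0.13,-1,0],"dr":[0,0,0]},{"delta_pos":[0.13,-1,0],"dr":[0,0,0]},{"delta_pos":[0.1,-1,0],"dr":[0,0,0]},{"delta_pos":[0.05,-0.8,0],"dr":[0,0,0]},{"delta_pos":[0,-0.5,0],"dr":[0,0,0]},{"delta_pos":[0,-0.1,0],"dr":[0,0,0]},{"delta_pos":[0,0,0],"dr":[0,0,0]},{"delta_pos":[0,0,0],"dr":[0,0,0]}]'
python3 - <<'E'
from h import *
np.set_printoptions(precision=4,suppress=True)
s=get_state();M=R.from_euler('xyz',s['ee_rot']).as_matrix();print(np.round(s['q'],3),s['force'],s['eef_pos'],'to down',np.degrees(np.cross(M[:,2],[0,0,-1])))
a=save('scene','s3');cal=calibration('wrist');b=save('wrist','w3')
A=cv2.resize(a[180:320,160:330],(480,400));B=cv2.resize(b,(320,240));B=np.vstack([B,np.zeros((160,320,3),np.uint8)])
cv2.imwrite('pics/c3.png',np.hstack([A,B])[...,::-1])
p=s['eef_pos'];print(proj('scene',p-[0,0,.1334]),proj('scene',p-[0,0,.0234]))
E
```

```text
t: 17.7
eef_pos: [0.5233, -0.1696, 0.2609]
ee_rot: [3.141, -0.004, -1.393]
force: [-0.1, 0.5, -3.2]
width: 0.0292
gripper_force: 40.0
t: 18.5
eef_pos: [0.5357, -0.2998, 0.2607]
ee_rot: [3.141, -0.004, -1.393]
force: [-0.2, 0.6, -2.7]
width: 0.0292
gripper_force: 40.0
[-0.19   0.249 -0.111  0.005 -1.211  0.366] [-0.225   0.6029 -2.7314] [ 0.5357 -0.2998  0.2607] to down [0.2471 0.0011 0.    ]
[236.0328 260.5196] [232.8875 238.4105]
```

View pics/c3.png

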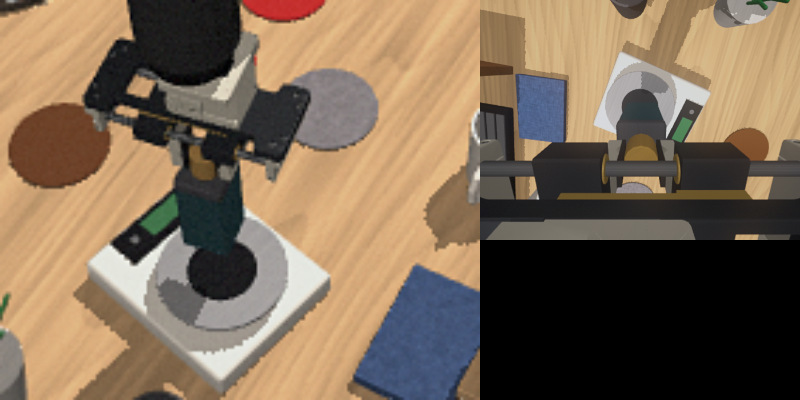

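The tin hangs upright above the black disc. I lower it gently, watching the force.

```bash
python3 -m handwheel '[{"delta_pos":[0,-0.04,-0.4],"dr":[0,0,0]},{"delta_pos":[0,0,-0.6],"dr":[0,0,0]},{"delta_pos":[0,0,-0.6],"dr":[0,0,0]},{"delta_pos":[0,0,-0.3],"dr":[0,0,0]},{"delta_pos":[0,0,-0.15],"dr":[0,0,0]},{"delta_pos":[0,0,0],"dr":[0,0,0]},{"delta_pos":[0,0,0],"dr":[0,0,0]}]';python3 -m handwheel '[{"delta_pos":[0,0,-0.05],"dr":[0,0,0]},{"delta_pos":[0,0,-0.05],"dr":[0,0,0]},{"delta_pos":[0,0,-0.05],"dr":[0,0,0]},{"delta_pos":[0,0,0],"dr":[0,0,0]},{"delta_pos":[0,0,0],"dr":[0,0,0]}]'; python3 -m handwheel '[{"delta_pos":[0,0,-0.05],"dr":[0,0,0]},{"delta_pos":[0,0,-0.03],"dr":[0,0,0]},{"delta_pos":[0,0,0],"dr":[0,0,0]},{"delta_pos":[0,0,0],"dr":[0,0,0]}]'
```

```text
t: 19.3
eef_pos: [0.5362, -0.3018, 0.1997]
ee_rot: [-3.142, -0.005, -1.393]
force: [0.6, 0.0, -2.3]
width: 0.0292
gripper_force: 40.0
t: 19.8
eef_pos: [0.5357, -0.3017, 0.1946]
ee_rot: [3.141, -0.005, -1.393]
force: [0.8, 0.2, -3.8]
width: 0.0291
gripper_force: 40.0
t: 20.2
eef_pos: [0.5358, -0.3017, 0.1921]
ee_rot: [3.141, -0.005, -1.393]
force: [0.5, -0.0, -2.8]
width: 0.0291
gripper_force: 40.0
```

```bash
python3 -m handwheel '[{"delta_pos":[0,0,-0.05],"dr":[0,0,0]},{"delta_pos":[0,0,0],"dr":[0,0,0]},{"delta_pos":[0,0,0],"dr":[0,0,0]}]' | grep -E 'eef|force'; python3 -m handwheel '[{"delta_pos":[0,0,-0.05],"dr":[0,0,0]},{"delta_pos":[0,0,0],"dr":[0,0,0]},{"delta_pos":[0,0,0],"dr":[0,0,0]}]'| grep -E 'eef|force'; python3 -m handwheel '[{"delta_pos":[0,0,-0.03],"dr":[0,0,0]},{"delta_pos":[0,0,0],"dr":[0,0,0]},{"delta_pos":[0,0,0],"dr":[0,0,0]}]'| grep -E 'eef|force'
```

```text
eef_pos: [0.5359, -0.3018, 0.1908]
force: [-0.6, -0.6, -1.0]
gripper_force: 40.0
eef_pos: [0.5359, -0.3018, 0.1893]
force: [-0.2, 0.1, -0.6]
gripper_force: 40.0
eef_pos: [0.5359, -0.3018, 0.1884]
force: [-0.2, -0.9, -0.6]
gripper_force: 40.0
```

```bash
python3 -m handwheel '[{"delta_pos":[0,0,-0.03],"dr":[0,0,0]},{"delta_pos":[0,0,0],"dr":[0,0,0]},{"delta_pos":[0,0,0],"dr":[0,0,0]}]' | grep -E 'eef|force'; python3 -m handwheel '[{"delta_pos":[0,0,0],"dr":[0,0,0]},{"delta_pos":[0,0,0],"dr":[0,0,0]}]' | grep -E 'force'
```

```text
eef_pos: [0.5358, -0.3018, 0.1874]
force: [0.6, -0.5, 0.7]
gripper_force: 40.0
force: [0.7, -0.1, 0.4]
gripper_force: 40.0
```

The pan now carries the full weight, so I release and rise.

```bash
python3 -m handwheel '[{"delta_pos":[0,0,0],"dr":[0,0,0]},{"delta_pos":[0,0,0],"dr":[0,0,0]},{"delta_pos":[0,0,0],"dr":[0,0,0]},{"delta_pos":[0,0,0],"dr":[0,0,0]},{"delta_pos":[0,0,0],"dr":[0,0,0]},{"delta_pos":[0,0,0],"dr":[0,0,0]},{"delta_pos":[0,0,0],"dr":[0,0,0]},{"delta_pos":[0,0,0],"dr":[0,0,0]}]' -1; python3 -m handwheel '[{"delta_pos":[0,0,0.3],"dr":[0,0,0]},{"delta_pos":[0,0,0.6],"dr":[0,0,0]},{"delta_pos":[0,0,1],"dr":[0,0,0]},{"delta_pos":[0,0,1],"dr":[0,0,0]},{"delta_pos":[0,0.3,1],"dr":[0,0,0]},{"delta_pos":[0,0.6,0.6],"dr":[0,0,0]},{"delta_pos":[0,1,0],"dr":[0,0,0]},{"delta_pos":[0,1,0],"dr":[0,0,0]},{"delta_pos":[0,0.5,0],"dr":[0,0,0]},{"delta_pos":[0,0,0],"dr":[0,0,0]}]'
python3 - <<'E'
from h import *
a=save('scene','s4');b=save('wrist','w4')
A=cv2.resize(a[180:320,160:330],(480,400));B=cv2.resize(b,(320,240));B=np.vstack([B,np.zeros((160,320,3),np.uint8)])
cv2.imwrite('pics/c4.png',np.hstack([A,B])[...,::-1])
print(proj('scene',[.536,-.3015,.054]),[(r['location'],at('scene',r['location'],.054)) for r in mark_of('scene','tin')[:1]])
E
```

```text
t: 22.4
eef_pos: [0.5358, -0.3017, 0.1874]
ee_rot: [3.141, -0.005, -1.393]
force: [0.1, 0.9, -0.4]
width: 0.0856
gripper_force: 0.0
t: 23.4
eef_pos: [0.5359, -0.1983, 0.3233]
ee_rot: [-3.141, -0.005, -1.391]
force: [-0.1, 1.0, -0.1]
width: 0.0874
gripper_force: 0.0
[237.71537978 274.36171032] [([235.0, 275.3], array([ 0.53066844, -0.30818338,  0.054     ]))]
```

View pics/c4.png

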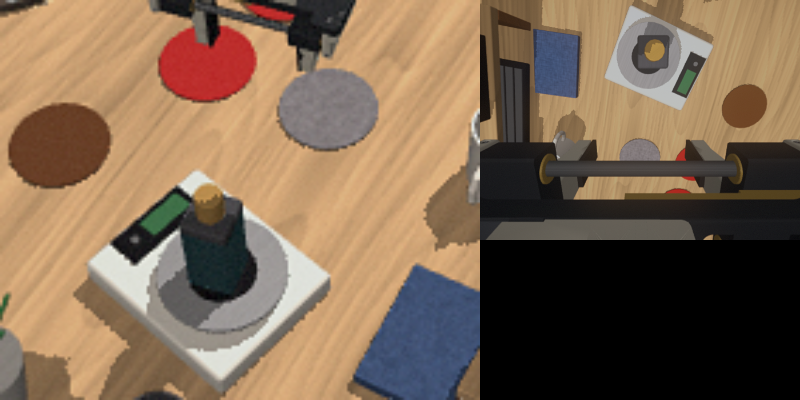

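The tin stands upright on the black centre disc with the gripper clear of it. I hand the job in.

```bash
python3 -c "
from station import *
print(job_done())"
```

```text
the job is handed in; nothing more can be done
None
```

I stood the tin upright on the grey felt pad and let go, then set it on the scale's black centre disc and released it; the job was handed in at about 23.5 s of the 61 s allowed.

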